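# Slide the sample tray home and start the reading

### The job

Push the white sample tray along its rails by its blue tab, with the closed fingertips, until it drops into the locating notches and sits low and level; do not grip or lift it, and do not drive it on past the notches. Only when it has dropped in, press the green start button on the white console fully down and let it spring back. Leave the hand-held reader, the gel bottle and the amber jar standing where they are, and finish with the hand clear of everything.

Things in the scene. Friction and masses are not known exactly. Their poses are not given: they have to be found in the camera images.
- dock: Fixed loading station: grey base plate 310 x 130 x 8 mm (x from -195 to 115 mm) with two rails along its x. Origin on the work surface, under the tray's centre when home; x points the way to push (away from the robot). Rail tops 26 mm high, 29 to 57 mm either side of the centre line, open channel between them; outside, side guides 46 mm high, 114 mm apart.
- tray: Loose white tray with four test cartridges, 0.4 to 0.85 kg: board 110 x 110 x 8 mm on four black feet 10 mm tall. Origin at its centre, level with the feet's undersides; x as for the dock. Rides with its origin 26 mm above the work surface; home is 8 mm lower (18 mm), its origin over the dock's, with 3 mm play along the rails. Starts 60 to 110 mm short of home.
- tray_push (a point): Centre of the near face of the blue push tab at the tray's near edge: x = -55, y = 0, z = 33 mm in the tray's frame. Tab 64 mm wide, its face runs from z = 10 to 48 mm. Fingers on it may hold the near end up; it settles when they leave. The steady push it needs is about 1 to 5 N; it vanishes for a moment at the drop, and a hard push after that can tip the near end up.
- dock_notch (a point): Floor of the far left notch. Each rail has two square notches with blue floors, 8 mm deep, 20 mm long (the feet are 14 mm long): centred at x = -42 mm on the inner half of the rail, for the near feet, and at x = 42 mm on the outer half, for the far feet. Beyond, the rails go on 51 mm to a blue end stop, so a tray forced on can ride up out of the notches.
- start_top (a point): Centre of the top of the green round start button, 32 mm across, in a round grey housing on a fixed white console 90 x 75 mm, 45 mm high, that stands to the left or the right of the dock; it is pressed straight down.
- start (a joint): Travel of the start button: 0 when up, 0.006 m fully down; a spring returns it, and about 5 N hold it fully down.
- reader: A loose white hand-held test reader with a blue cap, standing, 85 x 60 mm, 136 mm high; origin under its centre. To be left alone.
- gel: A loose clear gel bottle, 60 mm across and 140 mm high; origin under its centre. To be left alone.
- jar: A loose amber jar with a white cap, 50 mm across and 60 mm high; origin under its centre. To be left alone.

How it is judged:
On the way, in this order (a step that is already met when the one before it is completed fails the run):
1. the tray has dropped into the locating notches (x of tray in the frame of dock between -0.006 and 0.006 m and z of tray in the frame of dock below 0.0215 m and angle between tray's own z axis and vertical below 0.05 rad), for 0.2 s.
2. the start button is pressed fully down with the tray home (all of step 1 and value of joint start above 0.0045 m), for 0.05 s.
At the end, for the whole second after the job is handed in: The tray rests still and level (0.05 rad) in the notches: within 6 mm of home along the rails, origin under 21.5 mm high. After that the button went down at least 4.5 mm and is up again (below 2 mm). Reader, bottle and jar stand upright within 30 mm of their places (all of step 1 and linear speed of tray below 0.01 m/s and value of joint start below 0.002 m and distance of each of reader, gel, jar from where it was at the start of the episode below 0.03 m and angle between each of reader, gel, jar's own z axis and vertical below 0.2 rad); the robot touches nothing.
It fails at once if the tray is lifted more than 10 mm off its rails or tipped up (z of tray in the frame of dock above 0.036 m or angle between tray's own z axis and vertical above 0.25 rad).
It fails at once if the tray is driven past the notches (x of tray in the frame of dock above 0.015 m).
It fails at once if the start button is pressed before the tray is home (value of joint start above 0.003 m and (x of tray in the frame of dock below -0.006 m or z of tray in the frame of dock above 0.0235 m)).
It fails at once if a bystander is shifted or knocked over (distance of any of reader, gel, jar from where it was at the start of the episode above 0.03 m or angle between any of reader, gel, jar's own z axis and vertical above 0.5 rad).
It also fails if it takes over 58 s, if anything falls off the work surface, if the arm or the gripper's body presses on something with over 40 N, if the wrist force passes 120 N, or if a joint passes its speed limit or range.

### The arm

A 6-joint arm with a two-finger parallel gripper is mounted at the origin on the work surface. World frame = base frame: x ahead of the robot, y to its left, z up, the work surface at z = 0. Lengths are in m, angles in rad, forces in N, time in s.
With the tool pointing down it reaches from about 0.225 to 0.725 m from the base axis. Payload 3.1 kg.
Tool frame: the origin (TCP) lies midway between the tips of the shut fingers; the grasp point (between the pads) lies 19 mm behind it (robot.grip_point_offset is the distance from the TCP to the grasp point, in m); z points along the fingers, y is the line along which they close (so a half turn about z gives the same grasp; the last joint's range is limited). The gripper opens to 85 mm and grips with 20 to 120 N. Pads are 22 mm wide; open, the fingers measure 114 mm over their backs; the gripper's body (76 mm by 85 mm) begins 54 mm behind the grasp point. The pads swing forward as they close: fully open they stand 13 mm farther back than shut.
Start: joints at [1.099, 0.048, 0.099, 1.622, 0, 1.443], TCP at [0.177, 0.494, 0.231] pointing down, gripper open.
Joint ranges: [-2.91, 2.91], [-0.99, 1.94], [-1.21, 1.42], [-2.12, 2.29], [-1.49, 1.47], [-3.14, 3.14]. Speed limits (rad/s): [2.79, 2.79, 3.14, 3.14, 3.14, 3.14].

### API

Orientations are given as a 3x3 rotation matrix whose columns are the frame's x, y, z axes.
In Python, from workcell import robot gives the robot as it stands. The module is installed in compiled form; this text tells all that it offers.
- The arm moves only by the tool carry_out, never from a script. Its argument "deltas" is a list of rows, each an object of numbers: "dx", "dy", "dz": the shift along the world's x, y, z in mm; "rx", "ry", "rz": the turn, a rotation vector about the world's x, y, z in rad. In form: [{"dx": .., "dy": .., "dz": .., "rx": .., "ry": .., "rz": ..}, ...]. A call has 1 to 5 rows; each row shifts and turns the commanded pose from where the row before left it; what a row does not reach is not made up. A row lasts 1/12 s, in which the tool goes at most 41.7 mm and 7.16 degrees, less where a joint would pass 70% of its speed; a pose out of reach is approached as far as the arm can. A call with a gripper value outside its range is refused whole. "claw" is the closure in counts, from 0 (fully open) to 255 (shut), set as the call begins (left out, the last holds). The fingers move at their own pace and stop on an object; the grip force is fixed at half the most. Time passes only in rows, so rows that do not move let the fingers close. It gives the time, the measured TCP pose, the force, the opening and the grip force at its end, in the units of the state.
- robot.get_obs(): the state, without advancing time (a new reading comes with each control period).
- robot.capture(name): name is "side" or "top" or "wrist"; returns a dict with "img" (480x640x3 uint8, blue, green, red), "depth" (480x640 float32, m along the optical axis (not along the pixel's ray), 0 where there is no reading), "fovy" (degrees; the focal length in pixels is half the picture's height over the tangent of half this angle, whatever the lens; pixels are square), "cx", "cy" (the principal point, pixels), "k1" (the pictures are not rectified: a ray, as slopes to the right and down, at radius r is drawn at 1 + k1 r^2 times it, then the intrinsics apply), "rvec" (rotation vector, rad) and "tvec" (3), from world to camera coordinates, as OpenCV has them; the wrist camera has in their place "hand_eye" (4x4, takes a point from camera to tool coordinates, whose origin is the TCP and whose axes are the flange's). Camera axes: x right, y down, z forward; pixel columns grow to the right and rows downward; lengths in m; the calibration is good to about 2 mm. A picture is of the moment at which its call begins: read the wrist's pose just before it.
- robot.sign_off(): hands the job in; it is judged then, once.
The state is a dict: "time": time; "joint_pos": joint angles; "qd": joint speeds; "joint_efforts": joint torques, N m; "ee_pos": TCP position; "tcp_rot": TCP orientation; "ft_force": force on the tool from outside, world axes, zero at the start; "moment": the same for the moment, N m; "finger_gap": opening from 0.0 (shut) to 1.0 (fully open); "gripper_force": force on a finger pad.
Only numpy, scipy, OpenCV 4.12 (cv2) and the standard library are available. Lean on these libraries where they do the work, as an engineer would, in place of code of your own. Each camera call takes 0.05 s, during which the arm holds its last target. There are 200 camera calls.

## Working session

There is one attempt and no reset: what is moved stays moved. The work goes in short steps, Python scripts to look and compute and a tool call to move; the robot and the scene stay as the last step left them, time stands still between calls to the robot, and variables do not carry over. Pictures are saved under pics/ and viewed, at most 10 in all, crops included, and the job is handed in when it is done.

Besides the shell and the picture viewer there is one more tool, called after ">>>" by a JSON object that holds its "api" and its "payload", one argument or row to a line. carry_out: Moves the arm, as the interface text tells. Its arguments: {"type":"object","properties":{"deltas":{"type":"array","items":{"type":"object","properties":{"dx":{"type":"number"},"dy":{"type":"number"},"dz":{"type":"number"},"rx":{"type":"number"},"ry":{"type":"number"},"rz":{"type":"number"}}}},"claw":{"type":"number"}},"required":["deltas"]}

```bash
mkdir -p pics; cat > h.py <<'E'
import numpy as np, cv2, pickle
from workcell import robot
def snap(n,f):
    o=robot.get_obs(); c=robot.capture(n); c['R']=np.array(o['tcp_rot']); c['p']=np.array(o['ee_pos'])
    cv2.imwrite(f'pics/{f}.png',c['img']); pickle.dump(c,open(f'pics/{f}.pkl','wb')); return c
def load(f): return pickle.load(open(f'pics/{f}.pkl','rb'))
def w(c,pts,z=None):
    """pixels -> world, by depth (or by plane height z)"""
    f=240/np.tan(np.radians(c['fovy'])/2); K=np.array([[f,0,c['cx']],[0,f,c['cy']],[0,0,1]])
    out=[]
    for u,v in pts:
        s=cv2.undistortPoints(np.array([[[u,v]]],float),K,np.array([c['k1'],0,0,0,0.]))[0,0]
        if 'hand_eye' in c:
            H=np.array(c['hand_eye']); Rw=c['R']@H[:3,:3]; o=c['R']@H[:3,3]+c['p']
        else:
            R=cv2.Rodrigues(np.array(c['rvec'],float))[0]; Rw=R.T; o=-R.T@np.array(c['tvec']).ravel()
        d=Rw@np.array([s[0],s[1],1]); 
        v0,u0=int(round(v)),int(round(u))
        if z is None:
            q=c['depth'][max(0,v0-1):v0+2,max(0,u0-1):u0+2]; q=q[q>0]; t=np.median(q) if q.size else np.nan
        else: t=(z-o[2])/d[2]
        out.append(o+t*d)
    return np.round(np.array(out),4)
E
python3 -c "
from h import *
for n in('top','side'):
  c=snap(n,n+'0'); print(n,c['fovy'],c['k1'],c['cx'],c['cy'])
o=robot.get_obs();print(o['time'],o['tcp_rot'],o['ft_force'])"
```

```text
top 44.94629978764825 -0.09619140518023361 311.0850272421223 225.958735287618
side 50.224389878393424 -0.11407701444976716 328.0399703099756 238.10381082315467
0.1 [[-9.41477054e-01  3.37075681e-01 -9.70453598e-04]
 [ 3.37076969e-01  9.41475163e-01 -1.90663350e-03]
 [ 2.70978173e-04 -2.12216925e-03 -9.99997711e-01]] [-0.81363376 -0.44026825  0.35882551]
```

View pics/top0.png

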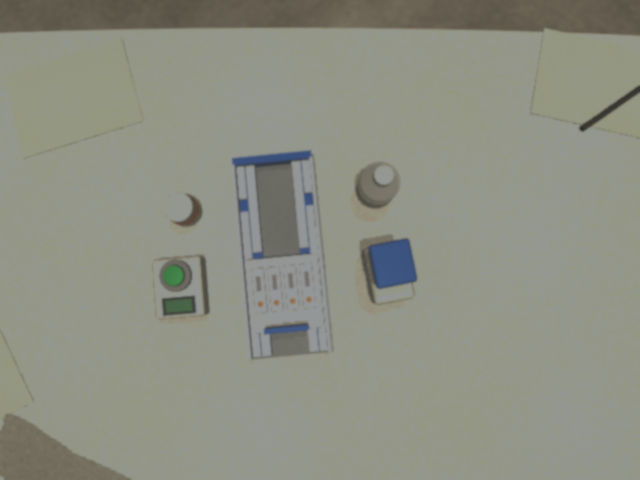

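View pics/side0.png

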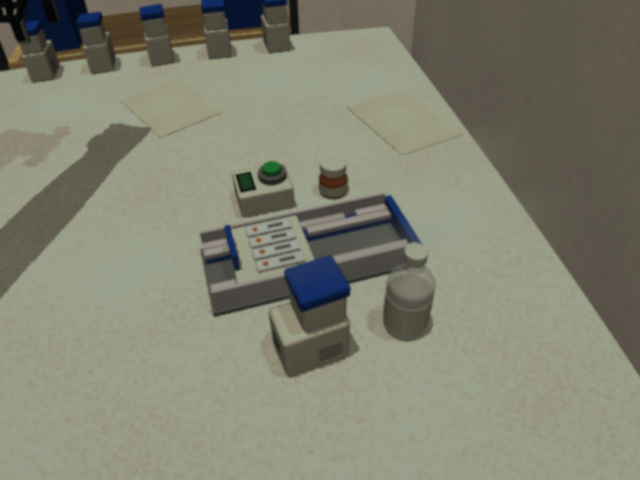

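Top view: the tab is at about (286,329), the far notches at (243,205) and (309,199), the end stop at (272,158), the button at (174,275), the jar at (182,210), the reader at (390,270) and the bottle at (378,183). Side view agrees.

```bash
python3 -c "
from h import *
c=load('top0')
cv2.imwrite('pics/crop.png',cv2.resize(c['img'][145:365,145:345],None,fx=2.7,fy=2.7,interpolation=cv2.INTER_CUBIC))
print('depth notch,endstop,tab,button,jar,gel,reader')
print(w(c,[(243,205),(309,199),(257,255),(305,251),(236,160),(308,154),(265,330),(308,327),(174,275),(182,208),(384,174),(392,263)]))
print('fixed z');print(w(c,[(243,205),(309,199)],.018),w(c,[(265,330),(308,327)],.074))"
```

```text
depth notch,endstop,tab,button,jar,gel,reader
[[ 0.6503  0.158   0.0182]
 [ 0.6606  0.0555  0.0177]
 [ 0.5729  0.1348  0.0169]
 [ 0.5797  0.0607  0.0193]
 [ 0.7174  0.1678  0.0377]
 [ 0.7276  0.0574  0.0367]
 [ 0.4631  0.1154  0.0732]
 [ 0.4681  0.0538  0.0721]
 [ 0.5401  0.2509  0.0672]
 [ 0.6399  0.244   0.0588]
 [ 0.6786 -0.0476  0.1396]
 [ 0.5591 -0.0584  0.1376]]
fixed z
[[0.6503 0.1581 0.018 ]
 [0.6606 0.0555 0.018 ]] [[0.4632 0.1153 0.074 ]
 [0.4683 0.0538 0.074 ]]
```

View pics/crop.png

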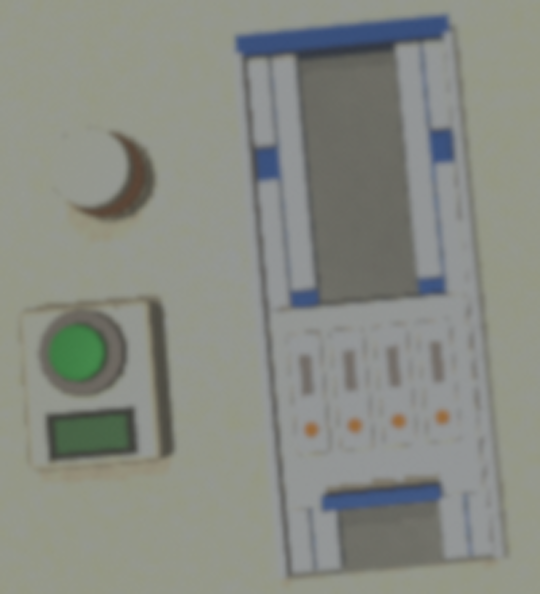

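>>> {"api": "carry_out", "payload": {
  "claw": 255,
  "deltas": [
    {"dx":16,"dy":-27.4,"rz":0.03},
    {"dx":16,"dy":-27.4,"rz":0.03},
    {"dx":16,"dy":-27.4,"rz":0.03},
    {"dx":16,"dy":-27.4,"rz":0.03},
    {"dx":16,"dy":-27.4,"rz":0.03}
  ]
}}

```text
schema error: expected keys dx, dy, dz, rx, ry, rz
```

>>> {"api": "carry_out", "payload": {
  "deltas": [
    {"dx":16,"dy":-27.4,"rz":0.03},
    {"dx":16,"dy":-27.4,"rz":0.03},
    {"dx":16,"dy":-27.4,"rz":0.03},
    {"dx":16,"dy":-27.4,"rz":0.03},
    {"dx":16,"dy":-27.4,"rz":0.03}
  ]
}}

```text
schema error: expected keys dx, dy, dz, rx, ry, rz
```

>>> {"api": "carry_out", "payload": {
  "deltas": [
    {"dx":15,"dy":-27.4,"rz":0.03},
    {"dx":15,"dy":-27.4,"rz":0.03},
    {"dx":15,"dy":-27.4,"rz":0.03},
    {"dx":15,"dy":-27.4,"rz":0.03},
    {"dx":15,"dy":-27.4,"rz":0.02}
  ]
}}

```text
schema error: expected keys dx, dy, dz, rx, ry, rz
```

```bash
python3 -c "
from h import *
c=snap('wrist','w1')
o=robot.get_obs();print(o['time'],o['ee_pos'],o['tcp_rot'],o['ft_force'],o['joint_pos'],o['finger_gap'],c['hand_eye'])"
```

```text
0.15 [0.17678473 0.49384094 0.23036889] [[-9.41468602e-01  3.37099711e-01 -8.10430316e-04]
 [ 3.37100622e-01  9.41467177e-01 -1.65085728e-03]
 [ 2.06490032e-04 -1.82742685e-03 -9.99998309e-01]] [-0.32599073  0.42981354 -0.16037376] [ 1.09915689e+00  4.86035830e-02  9.79473230e-02  1.62197891e+00
 -2.81113513e-05  1.44299229e+00] 1.0021747270375605 [[-5.39332288e-04 -9.51878282e-01 -3.06475848e-01  7.91478373e-02]
 [ 9.99999854e-01 -5.06457416e-04 -1.86789255e-04 -5.80650225e-05]
 [ 2.25836686e-05 -3.06475904e-01  9.51878416e-01 -1.43453323e-01]
 [ 0.00000000e+00  0.00000000e+00  0.00000000e+00  1.00000000e+00]]
```

View pics/w1.png

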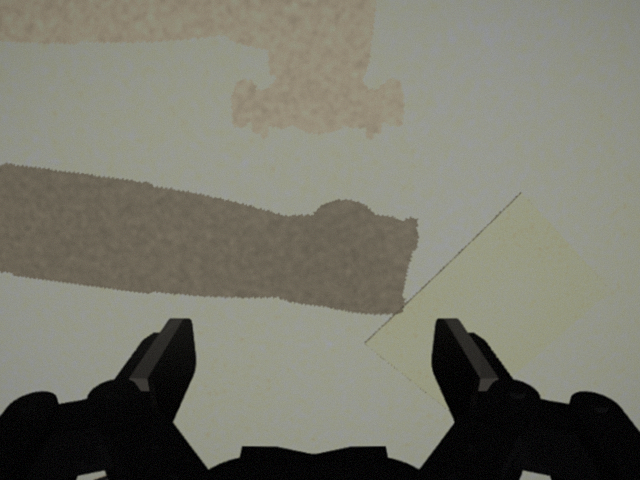

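The moves were refused because every key is required, so the arm hasn't moved. The wrist picture shows only bare table and the open fingers.

>>> {"api": "carry_out", "payload": {
  "claw": 255,
  "deltas": [
    {"dx":16,"dy":-27.4,"dz":0,"rx":0,"ry":0,"rz":0.03},
    {"dx":16,"dy":-27.4,"dz":0,"rx":0,"ry":0,"rz":0.03},
    {"dx":16,"dy":-27.4,"dz":0,"rx":0,"ry":0,"rz":0.03},
    {"dx":16,"dy":-27.4,"dz":0,"rx":0,"ry":0,"rz":0.03},
    {"dx":16,"dy":-27.4,"dz":0,"rx":0,"ry":0,"rz":0.03}
  ]
}}

```text
time: 0.57
ee_pos: [0.2572, 0.3559, 0.2309]
tcp_rot: [[-0.982, 0.19, -0.0], [0.19, 0.982, -0.001], [0.0, -0.001, -1.0]]
ft_force: [0.8, -0.2, 0.2]
finger_gap: 0.297
gripper_force: 0.0
```

>>> {"api": "carry_out", "payload": {
  "deltas": [
    {"dx":16,"dy":-27.4,"dz":0,"rx":0,"ry":0,"rz":0.03},
    {"dx":16,"dy":-27.4,"dz":0,"rx":0,"ry":0,"rz":0.03},
    {"dx":16,"dy":-27.4,"dz":0,"rx":0,"ry":0,"rz":0.03},
    {"dx":16,"dy":-27.4,"dz":0,"rx":0,"ry":0,"rz":0.03},
    {"dx":16,"dy":-27.4,"dz":0,"rx":0,"ry":0,"rz":0.03}
  ]
}}

```text
time: 0.98
ee_pos: [0.3372, 0.2188, 0.2311]
tcp_rot: [[-0.999, 0.042, -0.0], [0.042, 0.999, -0.0], [0.0, -0.0, -1.0]]
ft_force: [0.8, 0.9, 0.5]
finger_gap: -0.001
gripper_force: 0.0
```

>>> {"api": "carry_out", "payload": {
  "deltas": [
    {"dx":15,"dy":-27.4,"dz":-8,"rx":0,"ry":0,"rz":0.03},
    {"dx":15,"dy":-27.4,"dz":-8,"rx":0,"ry":0,"rz":0.03},
    {"dx":15,"dy":-27.4,"dz":-8,"rx":0,"ry":0,"rz":0.03},
    {"dx":15,"dy":-27.4,"dz":-8,"rx":0,"ry":0,"rz":0.03},
    {"dx":15,"dy":-27.4,"dz":-8,"rx":0,"ry":0,"rz":0.02}
  ]
}}

```text
time: 1.4
ee_pos: [0.4123, 0.0818, 0.1907]
tcp_rot: [[-0.995, -0.097, -0.0], [-0.097, 0.995, 0.0], [0.0, 0.0, -1.0]]
ft_force: [0.3, 1.5, 0.4]
finger_gap: 0.001
gripper_force: 0.0
```

```bash
python3 -c "
from h import *
c=snap('wrist','w2')
o=robot.get_obs();print(o['time'],o['ee_pos'],o['tcp_rot'],o['ft_force'],o['joint_pos'],o['finger_gap'])"
```

```text
1.45 [0.41406877 0.07723191 0.18862647] [[-9.95689657e-01 -9.27452013e-02 -6.59470560e-04]
 [-9.27406545e-02  9.95677183e-01 -5.11066025e-03]
 [ 1.13060900e-03 -5.02747182e-03 -9.99986723e-01]] [ 3.3811784  -3.59877442 -0.76197969] [ 0.02875457 -0.22785193 -0.24241743  1.55703696 -0.00508961 -0.0641204 ] -0.0005148922025771223
```

View pics/w2.png

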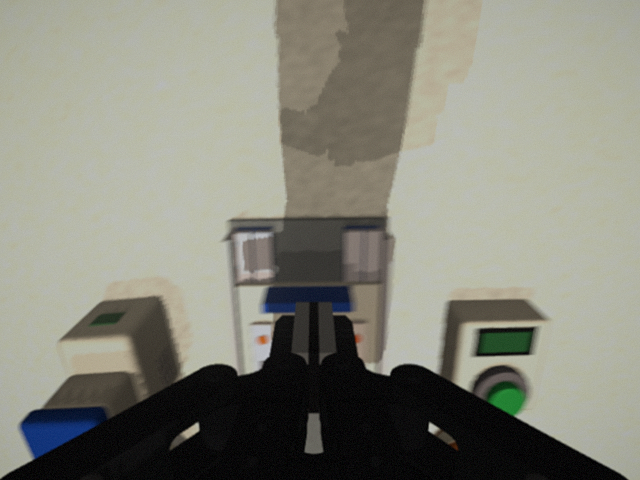

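Wrist view (image top = toward the robot): the tab's near face spans about (264–352, 287–311), below the dock's open end at y≈218. The fingers are centred on the tab, and the button is at (505,393).

```bash
python3 -c "
from h import *
c=snap('wrist','w3')
print(w(c,[(275,299),(340,299),(308,293),(308,305)]))
print('bottom@.036',w(c,[(266,288),(350,288)],.036),'top@.074',w(c,[(264,311),(352,311)],.074))
print(w(c,[(505,393)]),w(c,[(505,400)],.06))
o=robot.get_obs();print(o['time'],o['ee_pos'],o['tcp_rot'],o['ft_force'])"
```

```text
[[0.4627 0.0546 0.0701]
 [0.4577 0.0992 0.0718]
 [0.4605 0.0772 0.0603]
 [0.4026 0.0744 0.1964]]
bottom@.036 [[0.4706 0.045  0.036 ]
 [0.4644 0.1098 0.036 ]] top@.074 [[0.4707 0.0479 0.074 ]
 [0.4649 0.1082 0.074 ]]
[[0.5306 0.2389 0.0651]] [[0.5411 0.244  0.06  ]]
1.5 [0.41246625 0.07983409 0.18919216] [[-0.99591602 -0.09024447 -0.0026874 ]
 [-0.09023987  0.99591846 -0.00178482]
 [ 0.00283751 -0.00153502 -0.9999948 ]] [0.83645302 1.01049622 0.07386581]
```

>>> {"api": "carry_out", "payload": {
  "deltas": [
    {"dx":1,"dy":0,"dz":-29,"rx":0,"ry":0,"rz":0},
    {"dx":1,"dy":0,"dz":-29,"rx":0,"ry":0,"rz":0},
    {"dx":1,"dy":0,"dz":-29,"rx":0,"ry":0,"rz":0},
    {"dx":1,"dy":0,"dz":-29,"rx":0,"ry":0,"rz":0},
    {"dx":1,"dy":1,"dz":-29,"rx":0,"ry":0,"rz":0}
  ]
}}

```text
time: 1.92
ee_pos: [0.4165, 0.0849, 0.0451]
tcp_rot: [[-0.995, -0.096, 0.0], [-0.096, 0.995, 0.0], [-0.0, 0.0, -1.0]]
ft_force: [0.8, -0.3, -1.2]
finger_gap: 0.004
gripper_force: 0.0
```

>>> {"api": "carry_out", "payload": {
  "deltas": [
    {"dx":4,"dy":0.5,"dz":0,"rx":0,"ry":0,"rz":0},
    {"dx":4,"dy":0.4,"dz":0,"rx":0,"ry":0,"rz":0},
    {"dx":4,"dy":0.4,"dz":0,"rx":0,"ry":0,"rz":0},
    {"dx":4,"dy":0.4,"dz":0,"rx":0,"ry":0,"rz":0},
    {"dx":4,"dy":0.4,"dz":0,"rx":0,"ry":0,"rz":0}
  ]
}}

```text
time: 2.33
ee_pos: [0.4397, 0.0867, 0.049]
tcp_rot: [[-0.995, -0.096, 0.005], [-0.096, 0.995, 0.0], [-0.005, -0.0, -1.0]]
ft_force: [0.4, -0.3, -0.8]
finger_gap: 0.0
gripper_force: 0.0
```

>>> {"api": "carry_out", "payload": {
  "deltas": [
    {"dx":2,"dy":0.2,"dz":0,"rx":0,"ry":0,"rz":0},
    {"dx":2,"dy":0.2,"dz":0,"rx":0,"ry":0,"rz":0},
    {"dx":2,"dy":0.2,"dz":0,"rx":0,"ry":0,"rz":0},
    {"dx":2,"dy":0.2,"dz":0,"rx":0,"ry":0,"rz":0},
    {"dx":2,"dy":0.2,"dz":0,"rx":0,"ry":0,"rz":0}
  ]
}}

```text
time: 2.75
ee_pos: [0.4471, 0.0873, 0.0464]
tcp_rot: [[-0.995, -0.096, 0.0], [-0.096, 0.995, -0.0], [-0.0, -0.0, -1.0]]
ft_force: [0.5, -1.0, -0.0]
finger_gap: 0.001
gripper_force: 0.0
```

>>> {"api": "carry_out", "payload": {
  "deltas": [
    {"dx":2,"dy":0.2,"dz":0,"rx":0,"ry":0,"rz":0},
    {"dx":2,"dy":0.2,"dz":0,"rx":0,"ry":0,"rz":0},
    {"dx":2,"dy":0.2,"dz":0,"rx":0,"ry":0,"rz":0},
    {"dx":2,"dy":0.2,"dz":0,"rx":0,"ry":0,"rz":0},
    {"dx":2,"dy":0.2,"dz":0,"rx":0,"ry":0,"rz":0}
  ]
}}

```text
time: 3.17
ee_pos: [0.4537, 0.0883, 0.046]
tcp_rot: [[-0.995, -0.096, -0.007], [-0.096, 0.995, -0.0], [0.007, 0.0, -1.0]]
ft_force: [-8.5, -0.3, 6.1]
finger_gap: -0.001
gripper_force: 4.2
```

>>> {"api": "carry_out", "payload": {
  "deltas": [
    {"dx":2,"dy":0.2,"dz":0,"rx":0,"ry":0,"rz":0},
    {"dx":2,"dy":0.2,"dz":0,"rx":0,"ry":0,"rz":0},
    {"dx":2,"dy":0.2,"dz":0,"rx":0,"ry":0,"rz":0},
    {"dx":2,"dy":0.2,"dz":0,"rx":0,"ry":0,"rz":0},
    {"dx":2,"dy":0.2,"dz":0,"rx":0,"ry":0,"rz":0}
  ]
}}

```text
time: 3.58
ee_pos: [0.4637, 0.0893, 0.046]
tcp_rot: [[-0.995, -0.096, -0.007], [-0.096, 0.995, -0.0], [0.007, 0.0, -1.0]]
ft_force: [-8.5, -0.4, 6.4]
finger_gap: -0.001
gripper_force: 4.1
```

```bash
python3 -c "
from h import *
c=snap('top','t2')
cv2.imwrite('pics/t2c.png',cv2.resize(c['img'][145:365,145:345],None,fx=2.7,fy=2.7,interpolation=cv2.INTER_CUBIC))
o=robot.get_obs();print(o['time'],o['ee_pos'],o['tcp_rot'],o['ft_force'])"
```

```text
3.6333 [0.46438128 0.08933146 0.04604986] [[-9.95342633e-01 -9.62194798e-02 -5.90376165e-03]
 [-9.62193320e-02  9.95360108e-01 -3.09719613e-04]
 [ 5.90616989e-03  2.59778867e-04 -9.99982525e-01]] [-5.72962555 -0.38141249  4.90056799]
```

View pics/t2c.png

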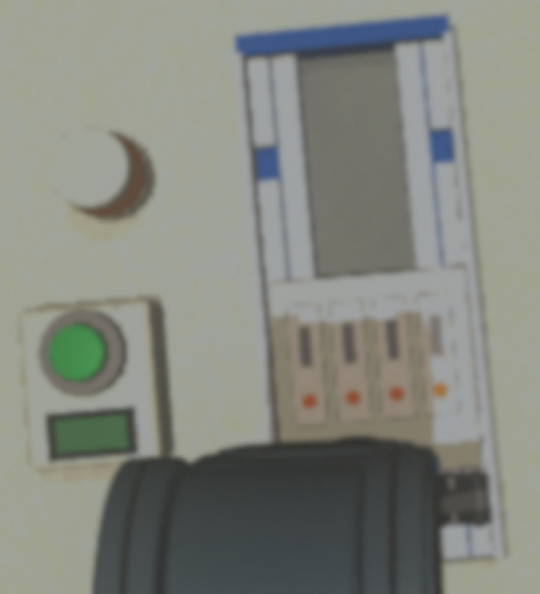

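Cropped top view: the tray is moving straight, its far edge now runs from about (275,282) to (462,266) in the crop, and the orange dots have moved about 28 crop px. Next I'll compute where the tray is.

```bash
python3 -c "
from h import *
c=load('t2');f=lambda P:[(145+(x+.5)/2.7-.5,145+(y+.5)/2.7-.5) for x,y in P]
far=w(c,f([(266,163),(443,146)]),.018)
u=far[0]-far[1];u[2]=0;u/=np.linalg.norm(u);x=np.array([u[1],-u[0],0])
O=far.mean(0)-.042*x;print('dock',O,x,'yaw',np.arctan2(x[1],x[0]))
def d(p):return np.round([((q-O)@x,(q-O)@u) for q in p],4)
print('edge',d(w(c,f([(275,284),(368,275),(462,267)]),.044)))
print('edge0',d(w(c,f([(273,312),(370,303),(468,296)]),.044)))
print('dots now/then',d(w(c,f([(310,402),(440,390)]),.046)),d(w(c,f([(311,430),(442,417)]),.046)))
print('tab0 top',d(w(c,f([(323,500),(440,488)]),.074)), 'tcp',d([np.array([.4644,.0893,0])]))
print('button',w(c,f([(78,352)]),.058),w(c,f([(78,352)])),'crossbar')
"
```

```text
dock [0.6137792  0.10241816 0.018     ] [0.99454279 0.10432949 0.        ] yaw 0.10451968652536556
edge [[-0.0296  0.0487]
 [-0.0295 -0.0033]
 [-0.0299 -0.0556]]
edge0 [[-0.045   0.0512]
 [-0.045  -0.0029]
 [-0.0463 -0.0573]]
dots now/then [[-0.0963  0.0347]
 [-0.0964 -0.0372]] [[-0.1117  0.0355]
 [-0.1112 -0.0368]]
tab0 top [[-0.1482  0.0295]
 [-0.1475 -0.0329]] tcp [[-0.1499  0.0025]]
button [[0.5401 0.2538 0.058 ]] [[0.54   0.2516 0.0667]] crossbar
```

>>> {"api": "carry_out", "payload": {
  "deltas": [
    {"dx":3,"dy":0.3,"dz":0,"rx":0,"ry":0,"rz":0},
    {"dx":4,"dy":0.4,"dz":0,"rx":0,"ry":0,"rz":0},
    {"dx":4,"dy":0.4,"dz":0,"rx":0,"ry":0,"rz":0},
    {"dx":4,"dy":0.4,"dz":0,"rx":0,"ry":0,"rz":0},
    {"dx":4,"dy":0.4,"dz":0,"rx":0,"ry":0,"rz":0}
  ]
}}

```text
time: 4.05
ee_pos: [0.4826, 0.0912, 0.0459]
tcp_rot: [[-0.995, -0.096, -0.007], [-0.096, 0.995, -0.0], [0.007, 0.0, -1.0]]
ft_force: [-8.4, -0.5, 6.6]
finger_gap: -0.004
gripper_force: 4.2
```

>>> {"api": "carry_out", "payload": {
  "deltas": [
    {"dx":4,"dy":0.4,"dz":0,"rx":0,"ry":0,"rz":0},
    {"dx":4,"dy":0.4,"dz":0,"rx":0,"ry":0,"rz":0},
    {"dx":4,"dy":0.4,"dz":0,"rx":0,"ry":0,"rz":0},
    {"dx":4,"dy":0.4,"dz":0,"rx":0,"ry":0,"rz":0},
    {"dx":4,"dy":0.4,"dz":0,"rx":0,"ry":0,"rz":0}
  ]
}}

```text
time: 4.47
ee_pos: [0.5026, 0.0932, 0.046]
tcp_rot: [[-0.995, -0.096, -0.007], [-0.096, 0.995, -0.0], [0.007, 0.0, -1.0]]
ft_force: [-8.9, 0.3, 6.7]
finger_gap: 0.002
gripper_force: 4.2
```

>>> {"api": "carry_out", "payload": {
  "deltas": [
    {"dx":4,"dy":0.4,"dz":0,"rx":0,"ry":0,"rz":0},
    {"dx":4,"dy":0.4,"dz":0,"rx":0,"ry":0,"rz":0},
    {"dx":4,"dy":0.4,"dz":0,"rx":0,"ry":0,"rz":0},
    {"dx":3,"dy":0.3,"dz":0,"rx":0,"ry":0,"rz":0},
    {"dx":2,"dy":0.2,"dz":0,"rx":0,"ry":0,"rz":0}
  ]
}}

```text
time: 4.88
ee_pos: [0.5199, 0.095, 0.0459]
tcp_rot: [[-0.995, -0.096, -0.007], [-0.096, 0.995, -0.0], [0.007, 0.0, -1.0]]
ft_force: [-8.1, -0.2, 6.3]
finger_gap: -0.002
gripper_force: 4.2
```

>>> {"api": "carry_out", "payload": {
  "deltas": [
    {"dx":3,"dy":0.3,"dz":0,"rx":0,"ry":0,"rz":0},
    {"dx":3,"dy":0.3,"dz":0,"rx":0,"ry":0,"rz":0},
    {"dx":3,"dy":0.3,"dz":0,"rx":0,"ry":0,"rz":0},
    {"dx":2,"dy":0.2,"dz":0,"rx":0,"ry":0,"rz":0},
    {"dx":2,"dy":0.2,"dz":0,"rx":0,"ry":0,"rz":0}
  ]
}}

```text
time: 5.3
ee_pos: [0.5325, 0.0963, 0.046]
tcp_rot: [[-0.995, -0.096, -0.007], [-0.096, 0.995, -0.0], [0.007, 0.0, -1.0]]
ft_force: [-8.3, -0.3, 6.8]
finger_gap: 0.001
gripper_force: 4.3
```

>>> {"api": "carry_out", "payload": {
  "deltas": [
    {"dx":1,"dy":0.1,"dz":0,"rx":0,"ry":0,"rz":0},
    {"dx":1,"dy":0.1,"dz":0,"rx":0,"ry":0,"rz":0},
    {"dx":1,"dy":0.1,"dz":0,"rx":0,"ry":0,"rz":0},
    {"dx":1,"dy":0.1,"dz":0,"rx":0,"ry":0,"rz":0},
    {"dx":1,"dy":0.1,"dz":0,"rx":0,"ry":0,"rz":0}
  ]
}}

```text
time: 5.72
ee_pos: [0.5373, 0.0969, 0.0459]
tcp_rot: [[-0.995, -0.096, -0.008], [-0.096, 0.995, -0.0], [0.008, 0.001, -1.0]]
ft_force: [-8.6, -0.6, 7.1]
finger_gap: -0.002
gripper_force: 4.3
```

```bash
python3 -c "
from h import *
c=snap('top','t3')
cv2.imwrite('pics/t3c.png',cv2.resize(c['img'][145:365,145:345],None,fx=2.7,fy=2.7,interpolation=cv2.INTER_CUBIC))
o=robot.get_obs();print(o['time'],o['ee_pos'],o['ft_force'])"
```

```text
5.7667 [0.53760104 0.09688512 0.04594609] [-8.43553075 -0.02112017  5.99461979]
```

View pics/t3c.png

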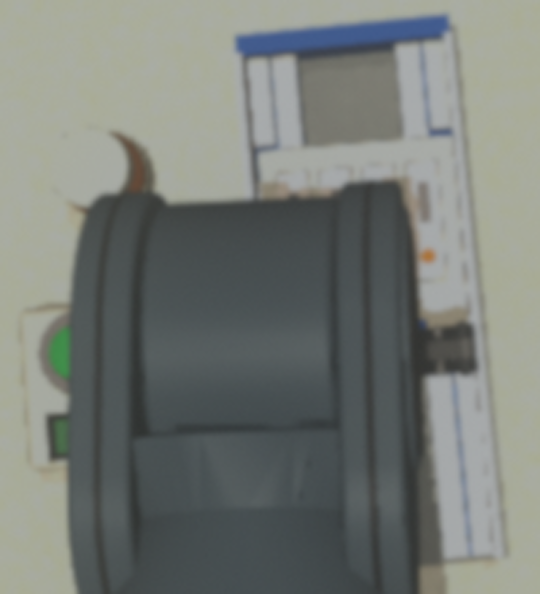

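The far notches are almost covered (thin slivers at (265,147) and (440,131)). The visible orange dot is at (428,256).

```bash
cat >> h.py <<'E'
O=np.array([.6138,.1024,0]);X=np.array([.9946,.1035,0]);U=np.array([-.1035,.9946,0])
def dk(p):return np.round([((q-O)@X,(q-O)@U) for q in p],4)
cr=lambda P:[(145+(x+.5)/2.7-.5,145+(y+.5)/2.7-.5) for x,y in P]
E
python3 -c "
from h import *
c=load('t3')
print(dk(w(c,cr([(428,256)]),.046))+[.0116,0], dk(w(c,cr([(260,152),(350,143),(451,135)]),.044))-[.055,0],dk([np.array([.5376,.0969,0])])+[.0652,0])"
```

```text
[[-0.0106 -0.0374]] [[-0.0102  0.051 ]
 [-0.0099  0.0002]
 [-0.0108 -0.0564]] [[-0.0112  0.0024]]
```

>>> {"api": "carry_out", "payload": {
  "deltas": [
    {"dx":1,"dy":0.1,"dz":0,"rx":0,"ry":0,"rz":0},
    {"dx":1,"dy":0.1,"dz":0,"rx":0,"ry":0,"rz":0},
    {"dx":1,"dy":0.1,"dz":0,"rx":0,"ry":0,"rz":0},
    {"dx":1,"dy":0.1,"dz":0,"rx":0,"ry":0,"rz":0},
    {"dx":1,"dy":0.1,"dz":0,"rx":0,"ry":0,"rz":0}
  ]
}}

```text
time: 6.18
ee_pos: [0.542, 0.0976, 0.0458]
tcp_rot: [[-0.995, -0.097, -0.008], [-0.097, 0.995, 0.0], [0.008, 0.001, -1.0]]
ft_force: [-9.5, 0.4, 6.0]
finger_gap: 0.003
gripper_force: 4.6
```

>>> {"api": "carry_out", "payload": {
  "deltas": [
    {"dx":0.7,"dy":0.1,"dz":0,"rx":0,"ry":0,"rz":0},
    {"dx":0.7,"dy":0.1,"dz":0,"rx":0,"ry":0,"rz":0},
    {"dx":0,"dy":0,"dz":0,"rx":0,"ry":0,"rz":0}
  ]
}}

```text
time: 6.43
ee_pos: [0.546, 0.0976, 0.0455]
tcp_rot: [[-0.995, -0.096, -0.003], [-0.096, 0.995, 0.0], [0.003, 0.0, -1.0]]
ft_force: [-4.6, -0.5, 0.7]
finger_gap: 0.001
gripper_force: 2.1
```

The force fell and the TCP jumped ahead, so the tray has probably dropped. I'll back off and check.

>>> {"api": "carry_out", "payload": {
  "deltas": [
    {"dx":-2,"dy":-0.2,"dz":0,"rx":0,"ry":0,"rz":0},
    {"dx":-6,"dy":-0.6,"dz":0,"rx":0,"ry":0,"rz":0},
    {"dx":-10,"dy":-1,"dz":0,"rx":0,"ry":0,"rz":0},
    {"dx":-12,"dy":-1,"dz":0,"rx":0,"ry":0,"rz":0},
    {"dx":0,"dy":0,"dz":20,"rx":0,"ry":0,"rz":0}
  ]
}}

```text
time: 6.85
ee_pos: [0.5115, 0.0942, 0.0614]
tcp_rot: [[-0.995, -0.096, -0.011], [-0.096, 0.995, -0.001], [0.011, 0.0, -1.0]]
ft_force: [-0.9, -1.0, -1.0]
finger_gap: 0.0
gripper_force: 0.0
```

>>> {"api": "carry_out", "payload": {
  "deltas": [
    {"dx":-15,"dy":-1.5,"dz":32,"rx":0,"ry":0,"rz":0},
    {"dx":-15,"dy":-1.5,"dz":32,"rx":0,"ry":0,"rz":0},
    {"dx":-15,"dy":-1.5,"dz":32,"rx":0,"ry":0,"rz":0},
    {"dx":-15,"dy":-1.5,"dz":30,"rx":0,"ry":0,"rz":0},
    {"dx":0,"dy":0,"dz":0,"rx":0,"ry":0,"rz":0}
  ]
}}

```text
time: 7.27
ee_pos: [0.4596, 0.0887, 0.2006]
tcp_rot: [[-0.995, -0.096, 0.014], [-0.096, 0.995, 0.0], [-0.014, -0.001, -1.0]]
ft_force: [1.3, -0.1, 1.0]
finger_gap: -0.005
gripper_force: 0.0
```

```bash
python3 -c "
from h import *
c=snap('top','t4'); s=snap('side','s4')
a=cv2.resize(c['img'][145:365,145:345],None,fx=2.5,fy=2.5,interpolation=cv2.INTER_CUBIC)
b=cv2.resize(s['img'][190:320,195:430],None,fx=1.7,fy=1.7,interpolation=cv2.INTER_CUBIC)
m=np.zeros((550,900,3),np.uint8);m[:550,:500]=a;m[:b.shape[0],500:500+b.shape[1]]=b
cv2.imwrite('pics/t4c.png',m[:,:800+99][:,:800] if 0 else cv2.resize(m,(800,489)))
# height of board by depth near its corners, in the dock frame
f=240/np.tan(np.radians(c['fovy'])/2);K=np.array([[f,0,c['cx']],[0,f,c['cy']],[0,0,1]])
for x in(-.05,-.045,0.045,.05):
  for y in(-.045,.045):
    p=O+x*X+y*U+np.array([0,0,.036])
    uv=cv2.projectPoints(p[None],np.array(c['rvec'],float),np.array(c['tvec'],float),K,np.array([c['k1'],0,0,0,0.]))[0].ravel()
    print(x,y,uv.round(),w(c,[uv])[0])
o=robot.get_obs();print(o['time'],o['ee_pos'],o['ft_force'])"
```

```text
-0.05 -0.045 [310. 258.] [0.5688 0.0525 0.0353]
-0.05 0.045 [251. 263.] [0.5594 0.142  0.0361]
-0.045 -0.045 [310. 254.] [0.5737 0.053  0.0363]
-0.045 0.045 [250. 260.] [0.5644 0.1426 0.0356]
0.045 -0.045 [304. 196.] [0.6633 0.0623 0.0357]
0.045 0.045 [246. 201.] [0.6537 0.1516 0.0376]
0.05 -0.045 [304. 192.] [0.668  0.0628 0.0372]
0.05 0.045 [245. 198.] [0.6591 0.1525 0.0347]
7.3667 [0.4590873  0.08862871 0.19492084] [ 0.15386252  0.50893996 -0.75416537]
```

View pics/t4c.png

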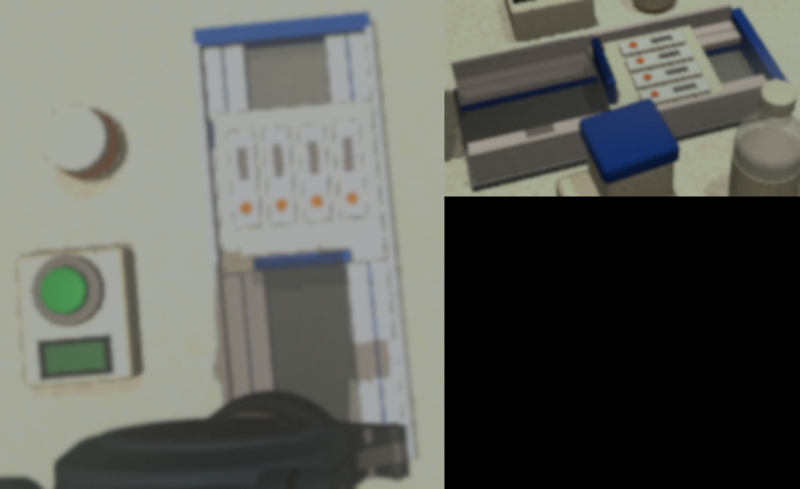

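The board top reads about 36 mm at all four corners, so the tray is home, low and level. In the picture the tab is at (302,260) and the button at (63,290). Button next.

>>> {"api": "carry_out", "payload": {
  "deltas": [
    {"dx":13,"dy":27,"dz":0,"rx":0,"ry":0,"rz":0},
    {"dx":14,"dy":27,"dz":0,"rx":0,"ry":0,"rz":0},
    {"dx":14,"dy":27,"dz":0,"rx":0,"ry":0,"rz":0},
    {"dx":13,"dy":27,"dz":0,"rx":0,"ry":0,"rz":0},
    {"dx":13,"dy":27,"dz":0,"rx":0,"ry":0,"rz":0}
  ]
}}

```text
time: 7.78
ee_pos: [0.5247, 0.2248, 0.1899]
tcp_rot: [[-0.995, -0.096, -0.002], [-0.096, 0.995, -0.001], [0.002, -0.001, -1.0]]
ft_force: [0.4, 0.4, 0.1]
finger_gap: 0.002
gripper_force: 0.0
```

>>> {"api": "carry_out", "payload": {
  "deltas": [
    {"dx":13,"dy":28,"dz":0,"rx":0,"ry":0,"rz":0},
    {"dx":0,"dy":0,"dz":-25,"rx":0,"ry":0,"rz":0},
    {"dx":0,"dy":0,"dz":-25,"rx":0,"ry":0,"rz":0},
    {"dx":0,"dy":0,"dz":-25,"rx":0,"ry":0,"rz":0},
    {"dx":0,"dy":0,"dz":-25,"rx":0,"ry":0,"rz":0}
  ]
}}

```text
time: 8.2
ee_pos: [0.5369, 0.2517, 0.0887]
tcp_rot: [[-0.995, -0.097, -0.002], [-0.097, 0.995, -0.001], [0.002, -0.001, -1.0]]
ft_force: [-0.0, 0.1, -0.2]
finger_gap: -0.002
gripper_force: 0.0
```

>>> {"api": "carry_out", "payload": {
  "deltas": [
    {"dx":0,"dy":0,"dz":-8,"rx":0,"ry":0,"rz":0},
    {"dx":0,"dy":0,"dz":-5,"rx":0,"ry":0,"rz":0},
    {"dx":0,"dy":0,"dz":0,"rx":0,"ry":0,"rz":0}
  ]
}}

```text
time: 8.45
ee_pos: [0.5363, 0.2512, 0.0773]
tcp_rot: [[-0.995, -0.096, -0.003], [-0.096, 0.995, -0.001], [0.003, -0.001, -1.0]]
ft_force: [0.2, -0.1, 0.3]
finger_gap: 0.0
gripper_force: 0.0
```

>>> {"api": "carry_out", "payload": {
  "deltas": [
    {"dx":4,"dy":0.5,"dz":0,"rx":0,"ry":0,"rz":0},
    {"dx":0,"dy":0,"dz":-4,"rx":0,"ry":0,"rz":0},
    {"dx":0,"dy":0,"dz":-3,"rx":0,"ry":0,"rz":0},
    {"dx":0,"dy":0,"dz":-3,"rx":0,"ry":0,"rz":0},
    {"dx":0,"dy":0,"dz":-2,"rx":0,"ry":0,"rz":0}
  ]
}}

```text
time: 8.87
ee_pos: [0.5417, 0.2523, 0.0676]
tcp_rot: [[-0.995, -0.096, 0.001], [-0.096, 0.995, 0.0], [-0.001, 0.0, -1.0]]
ft_force: [-0.5, 0.3, 0.9]
finger_gap: -0.004
gripper_force: 0.0
```

>>> {"api": "carry_out", "payload": {
  "deltas": [
    {"dx":0,"dy":0,"dz":-2,"rx":0,"ry":0,"rz":0},
    {"dx":0,"dy":0,"dz":-1,"rx":0,"ry":0,"rz":0},
    {"dx":0,"dy":0,"dz":0,"rx":0,"ry":0,"rz":0}
  ]
}}

```text
time: 9.12
ee_pos: [0.5416, 0.2522, 0.0648]
tcp_rot: [[-0.995, -0.096, 0.001], [-0.096, 0.995, 0.0], [-0.001, 0.0, -1.0]]
ft_force: [-0.4, -0.1, 1.7]
finger_gap: 0.005
gripper_force: 1.3
```

>>> {"api": "carry_out", "payload": {
  "deltas": [
    {"dx":0,"dy":0,"dz":-2,"rx":0,"ry":0,"rz":0},
    {"dx":0,"dy":0,"dz":-1,"rx":0,"ry":0,"rz":0},
    {"dx":0,"dy":0,"dz":-1,"rx":0,"ry":0,"rz":0},
    {"dx":0,"dy":0,"dz":0,"rx":0,"ry":0,"rz":0}
  ]
}}

```text
time: 9.45
ee_pos: [0.5417, 0.2522, 0.0611]
tcp_rot: [[-0.995, -0.096, 0.001], [-0.096, 0.995, 0.0], [-0.001, 0.0, -1.0]]
ft_force: [-0.7, -0.8, 5.0]
finger_gap: 0.001
gripper_force: 2.4
```

>>> {"api": "carry_out", "payload": {
  "deltas": [
    {"dx":0,"dy":0,"dz":-1,"rx":0,"ry":0,"rz":0},
    {"dx":0,"dy":0,"dz":-1,"rx":0,"ry":0,"rz":0},
    {"dx":0,"dy":0,"dz":-1,"rx":0,"ry":0,"rz":0},
    {"dx":0,"dy":0,"dz":0,"rx":0,"ry":0,"rz":0}
  ]
}}

```text
time: 9.78
ee_pos: [0.5418, 0.2523, 0.0609]
tcp_rot: [[-0.995, -0.096, 0.002], [-0.096, 0.995, 0.0], [-0.002, 0.0, -1.0]]
ft_force: [-5.6, -1.6, 14.9]
finger_gap: 0.002
gripper_force: 7.6
```

The button has bottomed out: force is 15 N with no more travel. Releasing and rising clear.

>>> {"api": "carry_out", "payload": {
  "deltas": [
    {"dx":0,"dy":0,"dz":6,"rx":0,"ry":0,"rz":0},
    {"dx":0,"dy":0,"dz":15,"rx":0,"ry":0,"rz":0},
    {"dx":0,"dy":0,"dz":30,"rx":0,"ry":0,"rz":0},
    {"dx":0,"dy":0,"dz":35,"rx":0,"ry":0,"rz":0},
    {"dx":0,"dy":0,"dz":35,"rx":0,"ry":0,"rz":0}
  ]
}}

```text
time: 10.2
ee_pos: [0.5401, 0.2519, 0.1775]
tcp_rot: [[-0.995, -0.096, -0.004], [-0.096, 0.995, -0.001], [0.004, -0.001, -1.0]]
ft_force: [-0.3, 0.3, 1.4]
finger_gap: 0.001
gripper_force: 0.0
```

>>> {"api": "carry_out", "payload": {
  "deltas": [
    {"dx":-25,"dy":5,"dz":15,"rx":0,"ry":0,"rz":0},
    {"dx":-30,"dy":5,"dz":0,"rx":0,"ry":0,"rz":0},
    {"dx":-30,"dy":5,"dz":0,"rx":0,"ry":0,"rz":0},
    {"dx":-20,"dy":5,"dz":0,"rx":0,"ry":0,"rz":0},
    {"dx":0,"dy":0,"dz":0,"rx":0,"ry":0,"rz":0}
  ]
}}

```text
time: 10.62
ee_pos: [0.4326, 0.273, 0.1931]
tcp_rot: [[-0.995, -0.099, -0.003], [-0.099, 0.995, 0.0], [0.003, 0.001, -1.0]]
ft_force: [-0.7, -0.0, -0.8]
finger_gap: 0.002
gripper_force: 0.0
```

```bash
python3 -c "
from h import *
c=snap('top','t5')
print(w(c,[(310,256),(251,262),(304,194),(246,200),(174,275),(182,208),(384,174),(392,263)]))
o=robot.get_obs();print(o['time'],o['ee_pos'],o['ft_force'])
a=c['img'].astype(int);b=load('t4')['img'].astype(int)
print('diff bystanders',[np.abs(a-b)[s].mean().round(1) for s in((slice(190,225),slice(165,200)),(slice(155,210),slice(355,402)),(slice(235,305),slice(360,420)),(slice(190,270),slice(245,325)))])"
```

```text
[[ 0.5714  0.0526  0.0363]
 [ 0.5614  0.1418  0.0347]
 [ 0.6658  0.0628  0.0353]
 [ 0.6558  0.1512  0.0359]
 [ 0.5401  0.2509  0.067 ]
 [ 0.6399  0.2438  0.0594]
 [ 0.6785 -0.0476  0.1399]
 [ 0.5591 -0.0585  0.1362]]
10.6667 [0.43465998 0.27262713 0.19292883] [ 0.42728191 -0.09653318  0.96240126]
diff bystanders [np.float64(11.2), np.float64(10.8), np.float64(9.5), np.float64(12.6)]
```

```bash
python3 -c "
from workcell import robot
print(robot.sign_off())"
```

```text
the job is handed in; nothing more can be done
None
```

The job is handed in, with no verdict shown: by my final measurements the tray sits low and level in its notches, the start button was pressed fully down and has sprung back, the reader, bottle and jar are where they started, and the hand is clear of everything.

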